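Fit the filter cassette in the dust extractor and clamp it with the draw latch

ROBOT

A 6-joint arm with a two-finger parallel gripper is mounted at the origin on a cart in front of the work surface, level with it; the furniture and walls round the work are solid. World frame = base frame: x ahead of the robot, y to its left, z up, the work surface at z = 0. Lengths are in m, angles in rad, forces in N, time in s.
With the tool pointing down it reaches from about 0.375 to 0.9 m from the base axis. Payload 3.1 kg.
Tool frame: the origin (TCP) lies between the finger pads; the fingertips stand 22 mm ahead of it and the grasp point (between the pads) lies 3 mm ahead of it; z points along the fingers, y is the line along which they close (so a half turn about z gives the same grasp; the last joint's range is limited). The gripper opens to 87 mm and grips with 3 to 60 N. Pads are 19 mm wide; open, the fingers measure 117 mm over their backs; the gripper's body (75 mm by 190 mm) begins 51 mm behind the grasp point.
Start: joints at [0.973, 0.527, 1.433, -0, 1.181, -0.178], TCP at [0.255, 0.571, 0.245] pointing down, gripper open.
Joint ranges: [-3.08, 3.08], [-0.75, 2.2], [0.22, 2.44], [-1.43, 4.57], [0, 2.65], [-2.85, 2.85]. Speed limits (rad/s): [2.79, 2.79, 3.14, 3.14, 3.14, 3.14].

INTERFACE

Orientations are given as a unit quaternion [x, y, z, w].
In Python, from rig import robot gives the robot as it stands.
- The arm moves only by the tool move_arm, never from a script. Its argument "series" is text: rows parted by semicolons, each of 6 numbers parted by spaces: the shift along the tool's x, y, z in mm, then the turn, a rotation vector about the tool's x, y, z in degrees. In form: dx dy dz ax ay az; .... A call has 1 to 8 rows; each row is the pose to reach, as a shift and turn from the pose commanded when the call began, along the tool's axes at that moment; what a row does not reach only later rows make up. A row lasts 1/12 s, in which the tool goes at most 41.7 mm and 7.16 degrees, less where a joint would pass 70% of its speed; a pose out of reach is approached as far as the arm can. A call with a gripper value outside its range is refused whole. "jaw" is the opening, from 0 (shut) to 1 (fully open), set as the call begins (left out, the last holds). The fingers move at their own pace and stop on an object; "newtons" is the grip in N (left out, the last holds). Time passes only in rows, so rows that repeat a pose let the fingers close. It gives the time, the measured TCP pose, the force, the opening and the grip force at its end, in the units of the state.
- robot.get_obs(): the state, without advancing time (a new reading comes with each control period).
- robot.camera(name): name is "scene" or "side" or "wrist"; returns a dict with "img" (400x640x3 uint8, red, green, blue), "mtx" (3x3 intrinsics, pixels), "world_to_cam" (4x4, takes a point from world to camera coordinates). Camera axes: x right, y down, z forward; pixel columns grow to the right and rows downward; lengths in m; the calibration is good to about 2 mm. A picture is of the moment at which its call begins. There is no depth.
- robot.hand_in(): hands the job in; it is judged then, once.
Trained networks look in a picture, given as the dict that the camera call returned (one of the last four; its "shot" number tells which), for a name from the list of things; names that differ only in an ending like _2 or _b are one class to them, and where a whole thing is asked for, a point or a joint stands for the part that bears it (a point fixed in the world has none). Each returns a list of dicts, best first, with "p" (0 to 1); they miss things now and then, are a little off and sometimes report something else, mostly with a low value. They report only what shows in the picture. A call takes as long as a camera call.
- robot.search_frame(picture, thing): "xyz" ([x, y, z] in m, in world coordinates, good to about 4 mm: the middle of the surface that is visible of it).
- robot.tip_of(picture, thing): "xyz" ([x, y, z] in m, in world coordinates, good to about 4 mm: a listed point, or the origin of a listed thing).
The state is a dict: "time": time; "q": joint angles; "joint_velocities": joint speeds; "joint_torque": joint torques, N m; "position": TCP position; "tool_rot": TCP orientation; "ft_force": force on the tool from outside, world axes, zero at the start; "moment": the same for the moment, N m; "grip_width": finger opening in m; "grip_force": force on a finger pad.
Only numpy, scipy, OpenCV 4.12 (cv2) and the standard library are available. Lean on these libraries where they do the work, as an engineer would, in place of code of your own. Each camera call takes 0.05 s, during which the arm holds its last target. There are 200 camera calls.

TASK

Fit the loose filter cassette into the bay of the dust extractor: set its nose in the mouth of the bay and let go of it there, then slide it in from its tail, under the lips, until the spring bolt clicks out behind it. Then bring the wire loop of the draw latch over and down behind the keeper on the cassette, and press the lever over centre until it lies flat, so that the cassette is drawn tight onto the rubber seal. Leave the things lying around where they are.

Things in the scene. Friction and masses are not known exactly. Their poses are not given: they have to be found in the camera images.
- cassette: Loose filter cassette, about 0.35 kg: aluminium box 120 (x) x 60 (y) x 32 (z) mm with white pleats on top; origin under the middle of the box, +x towards its nose, z up. Keeper near the nose on top, black pull grip at the tail. Lift it by its 60 mm wide sides (centre of mass within 4 mm of the middle).
- nose (a point): Lower edge of the cassette's nose face, middle; 60 mm ahead of cassette.
- pull_grip (a point): Top middle of the black pull grip, an upright rib 10 mm thick (y), 28 mm long behind the tail face (x = -60 to -89 mm in the cassette's frame), from 2 to 38 mm above the cassette's underside: pinch it from above across y. Carrying the cassette by it alone lets the nose sag.
- keeper (a point): Seat of the keeper, a steel hook on the cassette's top, 26 mm wide: where the centre of the loop's bar ends up, 33.6 mm ahead of cassette, 39 mm above its underside (cassette's top: 7 mm below the seat). Post on the +x side; a lip reaches 1.5 mm past the seat towards the tail, 6 to 9 mm above it. So the bar comes down at least 8 mm on the tail side, then is drawn forward under the lip.
- bay: Fixed grey filter bay. Origin at bench level under the plenum's face; +x the way the cassette slides in. Channel 63 mm wide, walls 42 mm high from x = -142 to 0; lips over it from x = -110 to 0, 34.5 mm above its floor, 55 mm apart, so the cassette goes in only endwise. Outside, walls reach y = +-44 mm, bolt housing y = +75 mm. Plenum x = 0 to 97, 38 mm high, draw latch on top.
- bay_mouth (a point): Middle of the mouth on the bay's floor, bay x = -160 mm, 4 mm above the bench; axes as the bay's. Walls flare from 63 mm apart at x = -142 to 80 mm at the mouth. The floor runs out as an open sill, 4 mm thick and 88 mm wide, to x = -195.
- bolt (a joint): Spring bolt in the +y wall at bay x = -142 to -127 mm, 16 to 28 mm above the bench, bevelled towards the mouth: 0 = out (5 mm into the channel); the cassette, coming in low from the sill, pushes it back to 5 mm (2 to 4 N). It jumps out behind the tail when the nose is 7 mm or less from the plenum (bay x > -7 mm) and holds the cassette there. Sliding home takes 5 to 15 N.
- seal (a joint): Rubber seal in front of the plenum's face: 0 = free, its face at x = -8 mm in the bay's frame; grows as it is pressed in, up to 7 mm, 3.2 N per mm. With the bolt just out it reads about 1 mm; with the latch shut over the hooked loop about 3.5 mm.
- lever (a joint): Draw latch lever: 0 = lying flat along the bay's +x on the plenum; grows as it swings up and over towards the cassette, to 2.05 rad. Stays where it is left (friction about 0.05 N m). With the loop hooked it takes up to about 6 N near its tip to press it over centre; below about 0.25 rad the latch pulls itself shut.
- lever_pivot (a point): The lever's pivot: bay x = 20, z = 50 mm; the axis runs along the bay's y.
- lever_tip (a point): Middle of the lever's free end, 62 mm from the pivot; steel strip 28 mm wide, its upper face 5 to 10 mm above the line through the pivot.
- loop (a joint): Loop's hinge on the lever: 0 = in line towards the keeper with the lever flat; grows as the loop folds up and back, to 3.2 rad. Loop's direction from its pin to its bar = pi + lever - loop, counted from the bay's +x upwards (pi/2 upright, pi level towards the mouth). Stays only near upright (weak friction), else falls; pulled by its bar, the loop takes the lever along.
- loop_pin (a point): Axis of the loop's hinge on the lever: 20 mm from the lever's pivot, 0.30 rad behind the lever's own direction (on the plenum's side, below it when it lies flat).
- loop_bar (a point): Centre of the loop's cross bar: round steel, 8 mm thick, 37 mm long along the bay's y, 70 mm from loop_pin; the two side wires are 45 mm apart.
- sanding_block: Bystander: cork sanding block 60 x 108 x 34 mm, origin under its middle. Not to be moved.
- bridge_blank: Bystander: dark wooden guitar bridge blank 35 x 158 x 10 mm, origin under its middle. Not to be moved.
- brush_jar: Bystander: pale stoneware jar, 69 mm wide, 92 mm tall, origin under its middle. Not to be moved.

How it is judged:
On the way, in this order (a step that is already met when the one before it is completed fails the run):
1. the cassette's nose stands in the mouth of the bay, on its floor, and nothing holds it (x of nose in the frame of bay between -0.185 and -0.03 m and y of nose in the frame of bay between -0.02 and 0.02 m and z of nose in the frame of bay below 0.01 m and angle between cassette's own z axis and vertical below 0.12 rad and contact force between the fingers and cassette below 0.3 N and linear speed of cassette below 0.02 m/s), for 0.2 s.
2. the cassette is in and the spring bolt has clicked out behind it (x of nose in the frame of bay above -0.01 m and value of joint bolt below 0.0015 m), for 0.2 s.
3. the loop's bar is down behind the keeper, under the height of its lip, the lever still up (x of loop_bar in the frame of keeper between -0.022 and 0.003 m and z of loop_bar in the frame of keeper below 0.0045 m and y of loop_bar in the frame of keeper between -0.008 and 0.008 m and value of joint lever above 0.5 rad), for 0.1 s.
At the end, for the whole second after the job is handed in: The lever lies flat (within 0.09 rad), the loop is hooked on the keeper and pulls with more than 3 N, the seal is pressed in by more than 2 mm, the spring bolt stands out (within 1.5 mm) behind the cassette, and the cassette is at rest (value of joint lever below 0.09 rad and value of joint seal above 0.002 m and value of joint bolt below 0.0015 m and contact force between loop and cassette above 3 N and x of loop_bar in the frame of keeper above -0.005 m and z of loop_bar in the frame of keeper below 0.006 m and linear speed of cassette below 0.01 m/s and x of nose in the frame of bay above -0.0075 m); the robot touches nothing.
It fails at once if a bystander is moved by more than 25 mm (distance of any of sanding_block, bridge_blank, brush_jar from where it was at the start of the episode above 0.025 m).
It also fails if it takes over 72 s, if anything falls off the work surface, if the arm or the gripper's body presses on something with over 40 N, if the wrist force passes 120 N, or if a joint passes its speed limit or range.

## Working session

There is one attempt and no reset: what is moved stays moved. The work goes in short steps, Python scripts to look and compute and a tool call to move; the robot and the scene stay as the last step left them, time stands still between calls to the robot, and variables do not carry over. Pictures are saved under pics/ and viewed, at most 14 in all, crops included, and the job is handed in when it is done.

Besides the shell and the picture viewer there is one more tool, called after "Call:" as a command line: name --argument value ..., lists and objects as JSON in quotes. move_arm: Moves the arm, as the interface text tells. Its arguments: {"type":"object","properties":{"series":{"type":"string"},"jaw":{"type":"number"},"newtons":{"type":"number"}},"required":["series"]}

```bash
mkdir -p pics; cat > h.py <<'E'
import numpy as np, cv2
from rig import robot
from scipy.spatial.transform import Rotation as R
def look(names, cams=("scene","side"), fn="tip_of"):
    for c in cams:
        p=robot.camera(c)
        for n in names:
            r=getattr(robot,fn)(p,n)
            print(c,n,[(np.round(np.array(d["xyz"])*1000).astype(int).tolist(),round(d["p"],2)) for d in r[:2]])
def save(c,name):
    p=robot.camera(c); cv2.imwrite("pics/"+name,p["img"][:,:,::-1]); return p
def st():
    o=robot.get_obs(); print("t",round(o["time"],2),"pos",np.round(np.array(o["position"])*1000,1),"rot\n",np.round(R.from_quat(o["tool_rot"]).as_matrix(),3),"F",np.round(o["ft_force"],1),"w",round(o["grip_width"]*1000,1),"q",np.round(o["q"],2))
    return o
E
python3 - <<'E'
from h import *
st()
a=save("scene","s1.png");b=save("side","d1.png")
c=np.vstack([a["img"],b["img"]])[:,:,::-1]
cv2.imwrite("pics/both.png",cv2.resize(c,(480,600)))
look(["cassette","nose","pull_grip","keeper","bay","bay_mouth","lever_pivot","lever_tip","loop_bar","loop_pin","sanding_block","bridge_blank","brush_jar"])
for n in "scene","side","wrist":
    p=robot.camera(n); w=p["world_to_cam"]; print(n,np.round(-w[:3,:3].T@w[:3,3],2))
E
```

```text
t 0.0 pos [254.3 570.2 243.6] rot
 [[-0.913  0.408 -0.001]
 [ 0.408  0.913 -0.002]
 [ 0.    -0.002 -1.   ]] F [0.  0.4 0.1] w 86.8 q [ 0.97  0.53  1.43 -0.    1.18 -0.18]
scene cassette [([438, 116, 2], 0.72), ([432, 84, 40], 0.59)]
scene nose [([435, 57, -3], 0.72)]
scene pull_grip [([437, 193, 44], 0.94)]
scene keeper [([433, 81, 38], 0.61)]
scene bay []
scene bay_mouth [([607, 100, 8], 0.69)]
scene lever_pivot [([592, -76, 49], 0.93), ([588, -111, 100], 0.69)]
scene lever_tip [([586, -110, 101], 0.72)]
scene loop_bar [([585, -101, 129], 0.67), ([432, 81, 39], 0.59)]
scene loop_pin [([590, -90, 61], 0.64)]
scene sanding_block [([420, -191, -1], 0.62), ([608, 102, 8], 0.58)]
scene bridge_blank [([444, -314, 0], 0.94)]
scene brush_jar [([703, -178, -4], 0.85), ([587, -92, 61], 0.16)]
side cassette [([436, 117, -2], 0.97)]
side nose [([431, 53, -2], 0.78)]
side pull_grip [([430, 190, 39], 0.68), ([595, -55, 0], 0.3)]
side keeper [([432, 85, 38], 0.66)]
side bay [([594, -58, 0], 0.59)]
side bay_mouth [([611, 107, 9], 0.92)]
side lever_pivot [([592, -75, 50], 0.71)]
side lever_tip [([587, -108, 100], 0.88), ([435, 116, 2], 0.66)]
side loop_bar [([586, -104, 131], 0.65)]
side loop_pin [([587, -90, 62], 0.5)]
side sanding_block [([423, -192, 0], 0.62)]
side bridge_blank [([444, -314, 0], 0.84)]
side brush_jar [([704, -179, -1], 0.62), ([586, -108, 103], 0.27)]
scene [0.02 0.34 0.56]
side [0.35 0.8  0.44]
wrist [0.19 0.6  0.38]
```

View pics/s1.png

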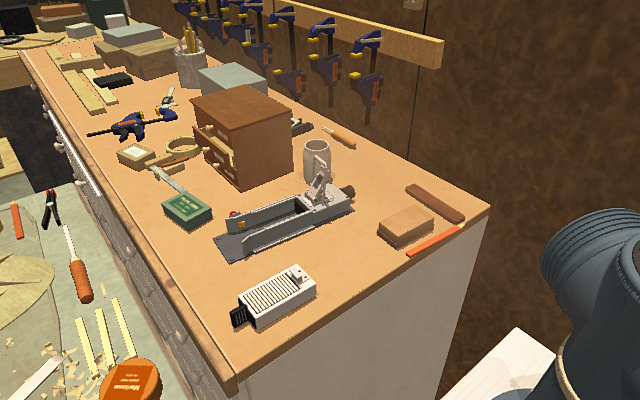

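View pics/d1.png

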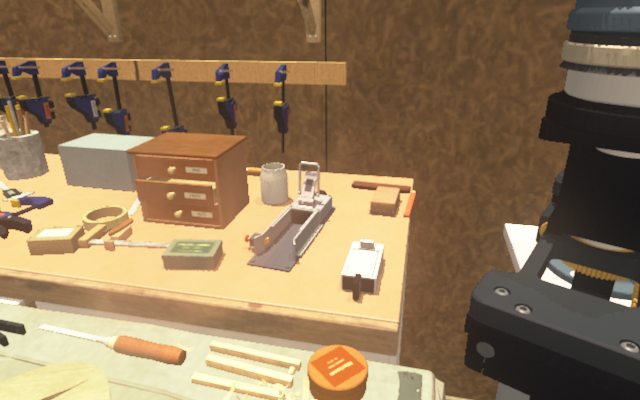

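The scene view shows the cassette at about (275,297) px, nose away to the right, and the bay at (285,225) with the latch at (320,180). In the side view the loop stands upright at (310,170). The network positions agree with both, so I'm moving above the cassette.

Call:
move_arm --series "-352 -340 0 0 0 66;-352 -340 0 0 0 66;-352 -340 0 0 0 66;-352 -340 0 0 0 66;-352 -340 0 0 0 66;-352 -340 0 0 0 66;-352 -340 0 0 0 66;-352 -340 0 0 0 66" --jaw 1 --newtons 25

```text
time: 2.32
position: [0.3797, 0.2598, 0.2449]
tool_rot: [0.654, 0.757, 0.0, 0.0]
ft_force: [1.1, 0.3, 0.3]
grip_width: 0.0868
grip_force: 0.0
```

```bash
python3 - <<'E'
from h import *
o=st()
M=R.from_quat(o["tool_rot"]).as_matrix(); d=np.array([437,116.5,200])-np.array(o["position"])*1000
print("shift",M.T@d,"yaw y",np.degrees(np.arctan2(M[1,1],M[0,1])))
E
```

```text
t 2.32 pos [379.7 259.8 244.9] rot
 [[-0.145  0.989  0.001]
 [ 0.989  0.145  0.   ]
 [ 0.     0.001 -1.   ]] F [1.1 0.3 0.3] w 86.8 q [ 0.36  0.31  1.83 -0.    1.    0.21]
shift [-150.10939245   35.91669398   44.85996466] yaw y 8.32542638028098
```

Call:
move_arm --series "-150 36 45 0 0 8.3;-150 36 45 0 0 8.3;-150 36 45 0 0 8.3;-150 36 45 0 0 8.3;-150 36 45 0 0 8.3;-150 36 45 0 0 8.3"

```text
time: 2.82
position: [0.438, 0.1171, 0.1992]
tool_rot: [0.707, 0.708, -0.0, -0.0]
ft_force: [-0.4, 0.9, -0.0]
grip_width: 0.0867
grip_force: 0.0
```

```bash
python3 - <<'E'
from h import *
o=st()
save("wrist","w1.png")
look(["cassette","nose","pull_grip","keeper"],("wrist",))
look(["cassette","pull_grip"],("side",))
E
```

```text
t 2.82 pos [438.  117.1 199.2] rot
 [[-0.002  1.    -0.001]
 [ 1.     0.002  0.   ]
 [ 0.    -0.001 -1.   ]] F [-0.4  0.9 -0. ] w 86.7 q [0.01 0.37 1.9  0.   0.87 0.01]
wrist cassette [([433, 116, -3], 0.91)]
wrist nose []
wrist pull_grip [([438, 186, 41], 0.78), ([433, 116, -2], 0.46)]
wrist keeper [([432, 80, 43], 0.91)]
side cassette [([436, 120, 0], 0.66)]
side pull_grip [([430, 189, 35], 0.56)]
```

View pics/w1.png

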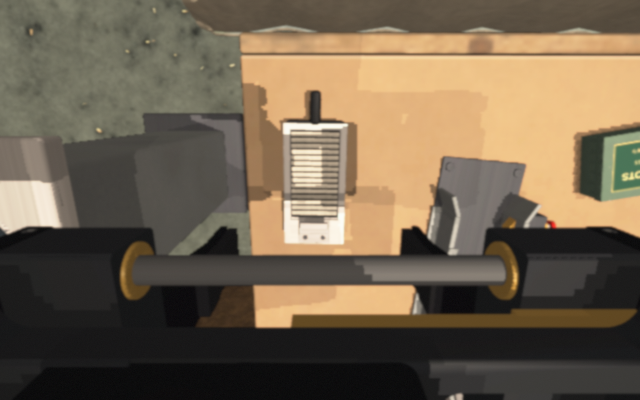

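The wrist view shows the cassette's top at px (284,122)–(347,122) at the tail and (285,243)–(343,244) at the nose. The sill's end corners are at (445,157) and (523,163). I'll project these to world coordinates.

```bash
cat >> h.py <<'E'
def bp(p,u,v,z):
    K=np.array(p["mtx"]);w=np.array(p["world_to_cam"]);Rm,t=w[:3,:3],w[:3,3]
    c=-Rm.T@t; d=Rm.T@np.linalg.solve(K,[u,v,1]); return (c+d*(z-c[2])/d[2])*1000
E
python3 - <<'E'
from h import *
p=robot.camera("wrist")
P=[bp(p,u,v,.032) for u,v in [(284,122),(347,122),(285,243),(343,244)]]
print(np.round(P,1), np.mean(P,0), "tail-nose mid",(P[0]+P[1])/2,(P[2]+P[3])/2)
print("grip",bp(p,315,92,.038))
print("sill",bp(p,445,157,.004),bp(p,523,163,.004))
s=robot.camera("scene")
print(s["world_to_cam"][2])
E
```

```text
[[403.8 178.9  32. ]
 [462.  179.3  32. ]
 [402.5  58.6  32. ]
 [461.6  58.   32. ]] [432.49528521 118.69825482  32.        ] tail-nose mid [432.91823925 179.10199765  32.        ] [432.07233117  58.294512    32.        ]
grip [432.3937266  205.20085584  38.        ]
sill [566.9891658  143.90653129   4.        ] [648.84529719 138.32519137   4.        ]
[ 0.64016825 -0.49476912 -0.58769731  0.49078157]
```

Call:
move_arm --series "-60 165 60 0 0 5;-60 165 60 0 0 5;-60 165 60 0 0 5;-60 165 60 0 0 5;-60 165 60 0 0 5;-60 165 60 0 0 5"

```text
time: 3.87
position: [0.607, 0.0577, 0.1379]
tool_rot: [0.736, 0.677, 0.001, 0.001]
ft_force: [0.0, 0.7, -0.2]
grip_width: 0.087
grip_force: 0.0
```

```bash
python3 - <<'E'
from h import *
o=st()
save("wrist","w2.png")
look(["bay_mouth","bay","lever_pivot","lever_tip","loop_bar","bolt"],("wrist",))
E
```

```text
t 3.87 pos [607.   57.7 137.9] rot
 [[ 0.083  0.997  0.003]
 [ 0.997 -0.083 -0.001]
 [-0.     0.003 -1.   ]] F [ 0.   0.7 -0.2] w 87.0 q [-0.09  0.64  1.57 -0.    0.93 -0.  ]
wrist bay_mouth [([610, 100, 1], 0.58)]
wrist bay [([594, -54, 1], 0.85)]
wrist lever_pivot []
wrist lever_tip []
wrist loop_bar []Traceback (most recent call last):
  File "<stdin>", line 4, in <module>
  File "h.py", line 8, in look
    r=getattr(robot,fn)(p,n)
ValueError: it knows: bay, bay_mouth, bridge_blank, brush_jar, cassette, keeper, lever_pivot, lever_tip, loop_bar, loop_pin, nose, pull_grip, sanding_block
```

View pics/w2.png

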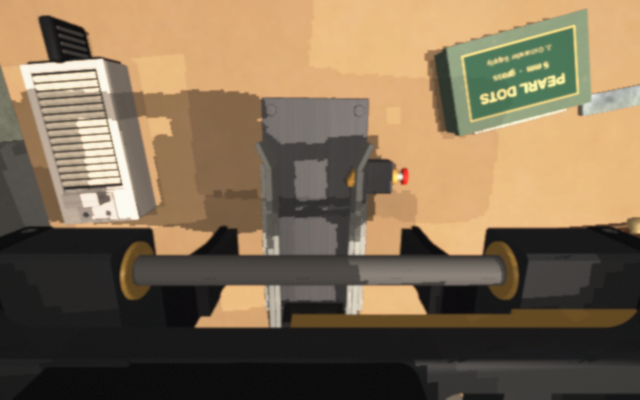

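The sill's end corners are at px (264,98) and (368,99). The walls are nearly vertical in the image, with the channel middle at about x=314, so the bay yaw is close to the tool's. The bolt is at (352,177).

```bash
python3 - <<'E'
from h import *
p=robot.camera("wrist")
a,b=bp(p,264,98,.004),bp(p,368,99,.004)
print(a,b,(a+b)/2,np.linalg.norm(a-b),np.degrees(np.arctan2(*(b-a)[1::-1])))
for u in (268,281,347,362): print(u,bp(p,u,310,.004),bp(p,u,310,.046))
print("tool axis yaw img col dir", bp(p,316,98,.004)-bp(p,316,310,.004))
E
```

```text
[562.76138468 143.43354486   4.        ] [647.10032965 135.89362206   4.        ] [604.93085717 139.66358346   4.        ] 84.67530971553789 -5.108675722273276
268 [542.37985274 -52.41805536   4.        ] [552.19613823 -24.60548592  46.        ]
281 [554.95065734 -53.41619651   4.        ] [562.85160227 -25.4515461   46.        ]
347 [618.75376971 -58.48226142   4.        ] [616.93340458 -29.74572409  46.        ]
362 [633.25030831 -59.6333088    4.        ] [629.2211897  -30.72139306  46.        ]
tool axis yaw img col dir [ 16.16404155 196.15588384   0.        ]
```

Call:
move_arm --series "46 -177 0 0 0 -4.4;46 -177 0 0 0 -4.4;46 -177 0 0 0 -4.4;46 -177 0 0 0 -4.4;46 -177 0 0 0 -4.4;46 -177 40 0 0 -4.4;46 -177 60 0 0 -4.4;46 -177 60 0 0 -4.4"

```text
time: 4.93
position: [0.4276, 0.1202, 0.0778]
tool_rot: [0.708, 0.706, -0.002, -0.002]
ft_force: [-0.5, 1.2, 0.5]
grip_width: 0.0871
grip_force: 0.0
```

Call:
move_arm --series "0 0 25 0 0 0;0 0 40 0 0 0;0 0 51 0 0 0;0 0 51 0 0 0;0 0 51 0 0 0"

```text
time: 5.35
position: [0.4304, 0.1199, 0.0291]
tool_rot: [0.709, 0.706, 0.0, 0.0]
ft_force: [-0.4, -0.0, 0.5]
grip_width: 0.0871
grip_force: 0.0
```

Call:
move_arm --series "0 0 0 0 0 0;0 0 0 0 0 0;0 0 0 0 0 0;0 0 0 0 0 0;0 0 0 0 0 0;0 0 0 0 0 0;0 0 0 0 0 0;0 0 0 0 0 0" --jaw 0.6 --newtons 25

```text
time: 6.02
position: [0.4315, 0.1199, 0.0291]
tool_rot: [0.709, 0.706, 0.001, 0.001]
ft_force: [2.2, 0.2, 6.7]
grip_width: 0.0596
grip_force: 25.0
```

Call:
move_arm --series "0 0 -30 0 0 0;0 0 -55 0 0 0;10 40 -55 0 0 1;20 80 -55 0 0 2;30 115 -55 0 0 3;38 150 -55 0 0 4.9;40 178 -55 0 0 4.9;40 178 -55 0 0 4.9"

```text
time: 6.68
position: [0.6152, 0.1594, 0.0834]
tool_rot: [0.738, 0.675, 0.004, 0.003]
ft_force: [1.1, -0.2, -3.1]
grip_width: 0.0598
grip_force: 25.0
```

```bash
python3 - <<'E'
from h import *
o=st()
a=save("wrist","w3.png")["img"]
look(["nose","bay_mouth"],("scene","side"))
b=robot.camera("side")["img"][160:340,180:480]
b=cv2.resize(b,(640,384))
cv2.imwrite("pics/c3.png",np.vstack([a[:210],b])[:,:,::-1])
E
```

```text
t 6.68 pos [615.2 159.4  83.4] rot
 [[ 0.09   0.996  0.009]
 [ 0.996 -0.09   0.001]
 [ 0.001  0.009 -1.   ]] F [ 1.1 -0.2 -3.1] w 59.8 q [ 0.08  0.74  1.53 -0.    0.86  0.17]
scene nose [([603, 95, 53], 0.81)]
scene bay_mouth [([610, 99, 5], 0.82)]
side nose [([598, 94, 53], 0.65)]
side bay_mouth [([613, 108, 8], 0.78)]
```

View pics/c3.png

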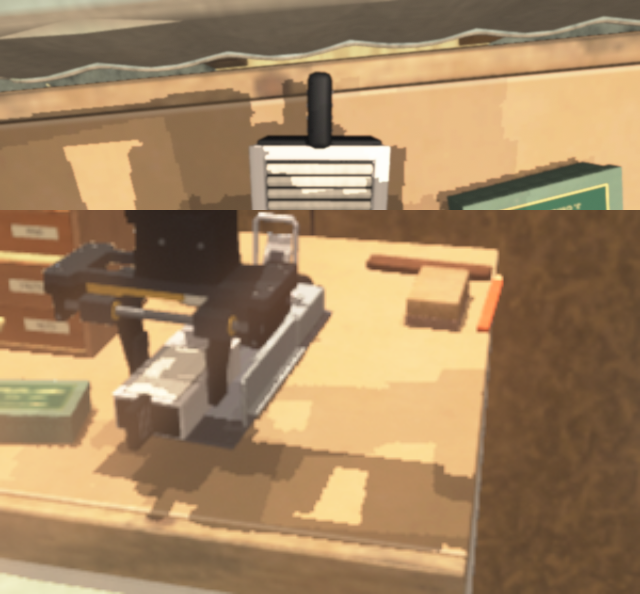

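Top half: the held cassette is square to the tool, its tail centred at px x≈320. Bottom half: it hovers over the sill with the nose roughly in line with the mouth. I'm checking the settled pose.

```bash
python3 - <<'E'
from h import *
o=st()
p=robot.camera("wrist")
print("box tail top edge: ",bp(p,252,147,.09),bp(p,388,147,.09))
look(["nose","bay_mouth","cassette","bay"],("scene","side"))
E
```

```text
t 7.08 pos [606.8 159.   83.2] rot
 [[ 0.09   0.996 -0.002]
 [ 0.996 -0.09  -0.   ]
 [-0.    -0.002 -1.   ]] F [ 0.   0.1 -3.2] w 59.7 q [ 0.08  0.74  1.54 -0.    0.86  0.17]
box tail top edge:  [584.07796086 216.75058085  90.        ] [639.16678646 211.82082447  90.        ]
scene nose [([601, 96, 52], 0.65)]
scene bay_mouth [([607, 98, 5], 0.7)]
scene cassette [([611, 156, 57], 0.91)]
scene bay []
side nose [([603, 92, 54], 0.9)]
side bay_mouth [([609, 106, 9], 0.62), ([610, 229, 92], 0.47)]
side cassette [([608, 158, 54], 0.86), ([587, -107, 131], 0.55)]
side bay [([591, -53, 0], 0.62)]
```

Call:
move_arm --series "0 3 5 0 0 0;0 6 10 0 0 0;0 6 20 0 0 0;0 6 30 0 0 0;0 6 38 0 0 0;0 6 44 0 0 0;0 6 44 0 0 0;0 6 44 0 0 0"

```text
time: 8.3
position: [0.6137, 0.1585, 0.0387]
tool_rot: [0.738, 0.675, -0.001, -0.001]
ft_force: [0.1, -0.7, -3.6]
grip_width: 0.0595
grip_force: 25.0
```

```bash
python3 - <<'E'
from h import *
robot.camera("wrist");robot.camera("wrist")
o=st()
a=save("side","d4.png")["img"]; b=save("scene","s4.png")["img"]
a=cv2.resize(a[170:300,200:400],(800,520//2*2)); 
cv2.imwrite("pics/c4.png",a[:,:,::-1])
look(["nose","bay_mouth"],("scene","side"))
E
```

```text
t 8.4 pos [614.5 158.6  39.7] rot
 [[ 0.09   0.996  0.001]
 [ 0.996 -0.09   0.   ]
 [ 0.     0.001 -1.   ]] F [-0.3  0.  -3.1] w 59.6 q [0.08 0.81 1.54 0.   0.79 0.17]
scene nose []
scene bay_mouth [([606, 99, 8], 0.66)]
side nose [([607, 94, 9], 0.63)]
side bay_mouth [([610, 107, 10], 0.96)]
```

View pics/c4.png

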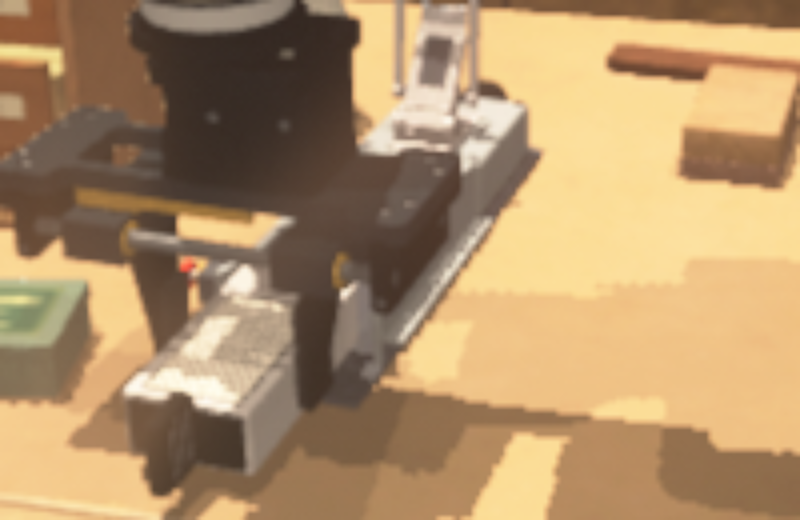

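The nose is between the flared walls, held a few mm above the sill, with its side next to the near wall at (370,340). I'm lowering 5 mm and releasing.

Call:
move_arm --series "0 0 3 0 0 0;0 0 5 0 0 0;0 0 5 0 0 0;0 0 5 0 0 0"

```text
time: 9.13
position: [0.6139, 0.1585, 0.0341]
tool_rot: [0.738, 0.675, -0.0, -0.0]
ft_force: [-0.3, 0.6, -3.1]
grip_width: 0.06
grip_force: 25.0
```

Call:
move_arm --series "0 0 0 0 0 0;0 0 0 0 0 0;0 0 0 0 0 0;0 0 0 0 0 0;0 0 0 0 0 0;0 0 0 0 0 0;0 0 0 0 0 0;0 0 0 0 0 0" --jaw 1

```text
time: 9.8
position: [0.6142, 0.1586, 0.0346]
tool_rot: [0.738, 0.675, 0.0, 0.0]
ft_force: [-0.2, -0.6, -0.6]
grip_width: 0.0868
grip_force: 0.0
```

Call:
move_arm --series "0 0 -30 0 0 0;0 0 -60 0 0 0;0 0 -90 0 0 0;0 0 -110 0 0 0;0 0 -110 0 0 0;0 0 -110 0 0 0;0 0 -110 0 0 0;0 0 -110 0 0 0"

```text
time: 10.47
position: [0.613, 0.1584, 0.1429]
tool_rot: [0.738, 0.675, -0.001, -0.001]
ft_force: [0.4, 0.1, -1.1]
grip_width: 0.087
grip_force: 0.0
```

```bash
python3 - <<'E'
from h import *
for i in range(3): robot.camera("side")
o=st()
p=save("wrist","w5.png")
np.savez("pics/w5.npz",mtx=p["mtx"],w=p["world_to_cam"])
look(["cassette","keeper","pull_grip","bay_mouth"],("wrist","scene","side"))
E
```

```text
t 10.62 pos [613.4 158.5 143. ] rot
 [[ 0.09   0.996 -0.003]
 [ 0.996 -0.09  -0.   ]
 [-0.    -0.003 -1.   ]] F [-0.4  0.5  0.2] w 86.8 q [ 0.08  0.66  1.5  -0.    0.99  0.17]
wrist cassette [([613, 157, -2], 0.72)]
wrist keeper [([608, 124, 46], 0.7)]
wrist pull_grip [([624, 229, 40], 0.97)]
wrist bay_mouth [([621, 227, 39], 0.45)]
scene cassette [([617, 155, 5], 0.71)]
scene keeper [([610, 122, 42], 0.96)]
scene pull_grip []
scene bay_mouth [([607, 99, 6], 0.94)]
side cassette [([617, 155, 4], 0.58)]
side keeper [([608, 128, 46], 0.72)]
side pull_grip [([608, 128, 45], 0.63), ([617, 229, 37], 0.6)]
side bay_mouth [([609, 110, 9], 0.92)]
```

View pics/w5.png

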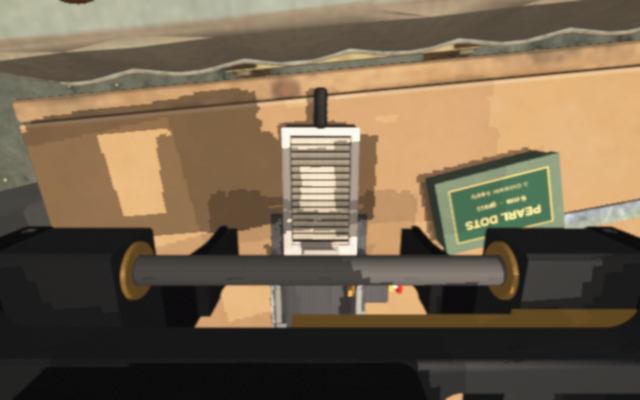

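The cassette rests straight on the sill, nose in the mouth: its top spans px 281–360, with sill showing on both sides. The grip is at (320,108). Next I pinch the grip.

Call:
move_arm --series "35 0 20 0 0 0;75 0 40 0 0 0;75 0 60 0 0 0;75 0 60 0 0 0;75 0 85 0 0 0;75 0 100 0 0 0;75 0 111 0 0 0;75 0 111 0 0 0" --jaw 0.45

```text
time: 12.08
position: [0.6195, 0.232, 0.0317]
tool_rot: [0.738, 0.674, -0.002, -0.001]
ft_force: [-0.1, 0.1, 0.0]
grip_width: 0.0427
grip_force: 0.0
```

```bash
python3 - <<'E'
from h import *
robot.camera("side")
o=st()
p=save("wrist","w6.png")["img"]; a=save("side","d6.png")["img"]
a=cv2.resize(a[170:300,200:400],(640,416)); 
cv2.imwrite("pics/c6.png",np.vstack([p[60:240],a])[:,:,::-1])
E
```

```text
t 12.13 pos [620.5 232.3  33. ] rot
 [[ 0.091  0.996 -0.002]
 [ 0.996 -0.091 -0.001]
 [-0.001 -0.002 -1.   ]] F [-0.4  0.   0.9] w 41.6 q [ 0.19  0.85  1.46 -0.    0.84  0.28]
```

View pics/c6.png

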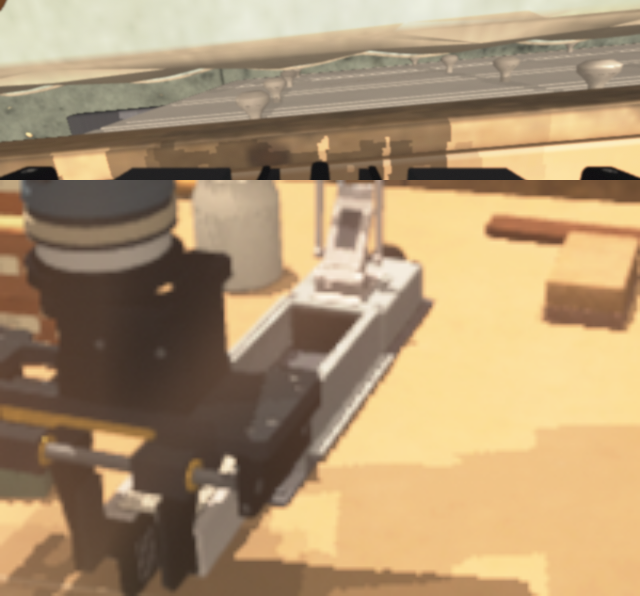

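Both fingers straddle the rib. Closing, then sliding in.

Call:
move_arm --series "0 0 0 0 0 0;0 0 0 0 0 0;0 0 0 0 0 0;0 0 0 0 0 0;0 0 0 0 0 0" --jaw 0 --newtons 20

```text
time: 12.65
position: [0.6211, 0.2333, 0.034]
tool_rot: [0.738, 0.675, 0.0, 0.0]
ft_force: [0.9, 1.0, -0.5]
grip_width: 0.0136
grip_force: 0.0
```

Call:
move_arm --series "-6 0 -0.5 0 0 0;-12 0 -0.5 0 0 0;-18 0 -1 0 0 0;-24 0 -1 0 0 0;-30 0 -1.5 0 0 0;-36 0 -2 0 0 0;-40 0 -2 0 0 0;-40 0 -2 0 0 0"

```text
time: 13.32
position: [0.6161, 0.1927, 0.0356]
tool_rot: [0.739, 0.674, -0.001, -0.001]
ft_force: [-3.4, 1.8, 3.4]
grip_width: 0.0096
grip_force: 20.1
```

```bash
python3 - <<'E'
from h import *
robot.camera("side")
st()
look(["keeper","cassette","pull_grip"],("scene","side"))
E
```

```text
t 13.37 pos [616.1 192.7  35.6] rot
 [[ 0.091  0.996 -0.003]
 [ 0.996 -0.091 -0.   ]
 [-0.    -0.003 -1.   ]] F [-4.1  1.3  3.5] w 9.8 q [0.13 0.83 1.51 0.   0.81 0.22]
scene keeper []
scene cassette []
scene pull_grip []
side keeper []
side cassette [([611, 116, 6], 0.58), ([595, -56, -4], 0.15)]
side pull_grip [([614, 192, 37], 0.59)]
```

Call:
move_arm --series "-8 0 0 0 0 0;-16 0 0 0 0 0;-24 0 -0.5 0 0 0;-32 0 -0.5 0 0 0;-40 0 -1 0 0 0;-48 0 -1 0 0 0;-56 0 -1 0 0 0;-60 0 -1 0 0 0"

```text
time: 14.43
position: [0.6129, 0.1361, 0.0384]
tool_rot: [0.739, 0.674, 0.003, -0.001]
ft_force: [-3.7, 10.1, 11.5]
grip_width: 0.0101
grip_force: 20.0
```

Call:
move_arm --series "-5 0 0 0 0 0;-10 0 0 0 0 0;-15 0 0 0 0 0;-20 0 0 0 0 0;-25 0 0 0 0 0;-30 0 0 0 0 0;-30 0 0 0 0 0;-30 0 0 0 0 0"

```text
time: 15.1
position: [0.6093, 0.1061, 0.0383]
tool_rot: [0.738, 0.675, 0.001, -0.001]
ft_force: [-5.2, 8.5, 14.2]
grip_width: 0.0098
grip_force: 20.0
```

```bash
python3 - <<'E'
from h import *
robot.camera("side")
st()
look(["keeper","cassette","pull_grip","bay_mouth","bay"],("scene","side"))
E
```

```text
t 15.15 pos [609.3 106.1  38.3] rot
 [[ 0.09   0.996  0.001]
 [ 0.996 -0.09   0.003]
 [ 0.003  0.001 -1.   ]] F [-6.7  9.4 14. ] w 9.9 q [-0.01  0.8   1.58  0.    0.76  0.08]
scene keeper []
scene cassette []
scene pull_grip []
scene bay_mouth [([607, 97, 8], 0.56)]
scene bay []
side keeper [([597, 2, 42], 0.93)]
side cassette [([604, 32, 8], 0.76)]
side pull_grip [([605, 104, 42], 0.75)]
side bay_mouth [([609, 105, 9], 0.84), ([446, -317, 2], 0.53)]
side bay [([594, -55, -2], 0.59)]
```

Call:
move_arm --series "-4 0 -1 0 0 0;-8 0 -2 0 0 0;-12 0 -2 0 0 0;-16 0 -2 0 0 0;-19 0 -2 0 0 0;-19 0 -2 0 0 0" --newtons 30

```text
time: 16.25
position: [0.6074, 0.0849, 0.0384]
tool_rot: [0.738, 0.675, 0.0, -0.0]
ft_force: [-4.9, 2.1, 2.8]
grip_width: 0.0102
grip_force: 30.0
```

Call:
move_arm --series "-2 0 0 0 0 0;-4 0 0 0 0 0;-4 0 0 0 0 0;-4 0 0 0 0 0"

```text
time: 16.58
position: [0.6072, 0.0828, 0.0384]
tool_rot: [0.738, 0.674, 0.001, -0.001]
ft_force: [-2.5, 9.2, 1.8]
grip_width: 0.0099
grip_force: 30.0
```

```bash
python3 - <<'E'
from h import *
robot.camera("side")
st()
look(["keeper","cassette","pull_grip","bay_mouth","bay"],("side","scene"))
E
```

```text
t 16.63 pos [607.2  82.8  38.4] rot
 [[ 0.09   0.996  0.   ]
 [ 0.996 -0.09   0.003]
 [ 0.003  0.    -1.   ]] F [-3.3  9.4  2.8] w 9.9 q [-0.05  0.79  1.6   0.    0.75  0.04]
side keeper [([599, -22, 41], 0.83), ([584, -91, 60], 0.29)]
side cassette [([603, 9, 4], 0.89)]
side pull_grip [([604, 82, 44], 0.64)]
side bay_mouth [([610, 109, 7], 0.74), ([593, -56, -1], 0.21)]
side bay [([595, -57, 0], 0.62)]
scene keeper []
scene cassette [([608, 100, 6], 0.47)]
scene pull_grip [([609, 85, 45], 0.42)]
scene bay_mouth [([608, 102, 8], 0.75)]
scene bay []
```

Call:
move_arm --series "-2 0 0 0 0 0;-4 0 0 0 0 0;-4 0 0 0 0 0;-4 0 0 0 0 0"

```text
time: 17.57
position: [0.607, 0.0806, 0.0384]
tool_rot: [0.739, 0.674, 0.002, -0.002]
ft_force: [-1.3, 14.8, 2.0]
grip_width: 0.0099
grip_force: 30.0
```

Call:
move_arm --series "-1 0 0 0 0 0;-3 0 0 0 0 0;-3 0 0 0 0 0;-3 0 0 0 0 0"

```text
time: 17.9
position: [0.6069, 0.079, 0.0384]
tool_rot: [0.739, 0.674, 0.003, -0.002]
ft_force: [-1.7, 19.3, 2.2]
grip_width: 0.0101
grip_force: 30.0
```

Force rises at about 3 N/mm, so the seal is being compressed. The side load from the bolt has dropped, which suggests it has clicked. I'm releasing and checking.

Call:
move_arm --series "-1 0 0 0 0 0;-1 0 0 0 0 0;-1 0 0 0 0 0"

```text
time: 18.15
position: [0.6068, 0.0787, 0.0385]
tool_rot: [0.739, 0.674, 0.003, -0.002]
ft_force: [-1.2, 21.3, 1.6]
grip_width: 0.0098
grip_force: 30.0
```

Call:
move_arm --series "0 0 0 0 0 0;0 0 0 0 0 0;0 0 0 0 0 0;0 0 -20 0 0 0;0 0 -50 0 0 0;0 0 -90 0 0 0;0 0 -120 0 0 0;0 0 -120 0 0 0" --jaw 0.23

```text
time: 18.82
position: [0.613, 0.0719, 0.1655]
tool_rot: [0.738, 0.675, 0.006, 0.007]
ft_force: [1.4, 0.3, 0.9]
grip_width: 0.02
grip_force: 0.0
```

```bash
python3 - <<'E'
from h import *
for i in range(3): robot.camera("side")
st()
p=save("wrist","w7.png")
look(["keeper","cassette","pull_grip","bay_mouth","bay"],("side","scene","wrist"))
look(["lever_tip","lever_pivot","loop_bar","loop_pin"])
E
```

```text
t 18.97 pos [607.6  72.1 158.8] rot
 [[ 0.089  0.996  0.003]
 [ 0.996 -0.089 -0.001]
 [-0.001  0.003 -1.   ]] F [ 0.7  0.  -0.3] w 19.6 q [-0.06  0.61  1.55 -0.    0.98  0.03]
side keeper [([593, -19, 44], 0.98)]
side cassette [([602, 12, 6], 0.63), ([606, 83, 42], 0.35)]
side pull_grip [([604, 84, 42], 0.62), ([591, -78, 47], 0.52)]
side bay_mouth [([610, 102, 9], 0.81)]
side bay [([593, -55, -1], 0.56)]
scene keeper []
scene cassette [([603, 11, 4], 0.61)]
scene pull_grip [([609, 88, 46], 0.63)]
scene bay_mouth [([608, 99, 6], 0.77)]
scene bay []
wrist keeper [([595, -22, 44], 0.86)]
wrist cassette [([601, 8, 1], 0.8)]
wrist pull_grip [([609, 84, 46], 0.59)]
wrist bay_mouth [([608, 103, -1], 0.88)]
wrist bay []
scene lever_tip []
scene lever_pivot []
scene loop_bar []
scene loop_pin []
side lever_tip [([587, -109, 103], 0.79)]
side lever_pivot [([591, -77, 48], 0.59)]
side loop_bar [([588, -104, 130], 0.71), ([705, -180, -2], 0.38)]
side loop_pin [([586, -89, 61], 0.76), ([604, 84, 42], 0.41)]
```

View pics/w7.png

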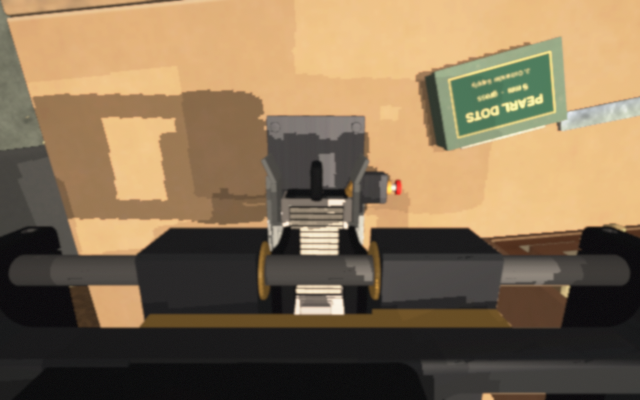

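```bash
python3 - <<'E'
import cv2
a=cv2.imread("pics/w7.png")[110:235,250:420]
cv2.imwrite("pics/c7.png",cv2.resize(a,(680,500),interpolation=cv2.INTER_CUBIC))
E
```

```text
(no output)
```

View pics/c7.png

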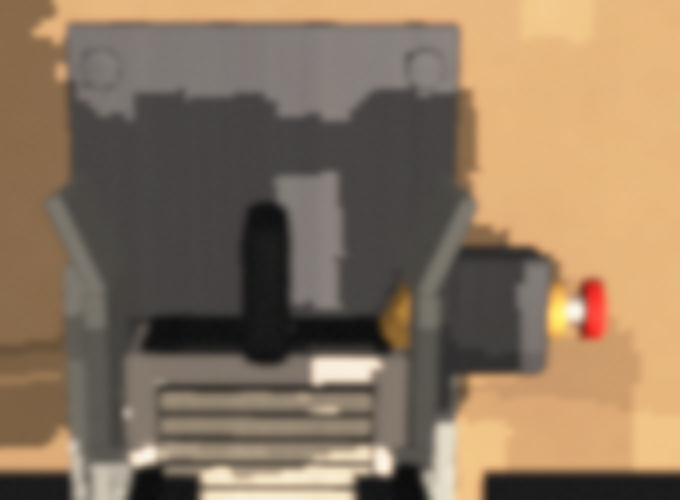

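The bolt's gold nose stands out behind the tail at (395,310) in the crop. Next I bring the closed fingers behind the lever, passing over the loop.

Call:
move_arm --series "0 0 -30 0 0 0;-40 -3 -32 0 0 0;-80 -3 -32 0 0 0;-120 -3 -32 0 0 0;-160 -3 -32 0 0 0;-200 -3 -32 0 0 0;-219 -3 -32 0 0 0;-219 -3 -32 0 0 0" --jaw 0

```text
time: 21.08
position: [0.584, -0.1501, 0.1907]
tool_rot: [0.74, 0.673, -0.0, 0.001]
ft_force: [0.3, 0.2, 0.9]
grip_width: 0.0004
grip_force: 0.0
```

Call:
move_arm --series "0 0 0 0 0 0;0 0 30 0 0 0;0 0 60 0 0 0;0 0 75 0 0 0;0 0 80 0 0 0;0 0 80 0 0 0;0 0 80 0 0 0"

```text
time: 21.67
position: [0.5844, -0.144, 0.111]
tool_rot: [0.738, 0.675, 0.0, 0.0]
ft_force: [0.4, -0.7, 0.6]
grip_width: 0.0004
grip_force: 0.0
```

```bash
cat >> h.py <<'E'
ex=np.array([-.09,-.996,0]);ey=np.array([.996,-.09,0])
def bay(w):
    w=np.array(w)-[593.5,-56,0]; return np.round([w@ex,w@ey,w[2]],1)
E
python3 - <<'E'
from h import *
o=st(); print("bay tcp",bay(np.array(o["position"])*1000))
p=save("side","d8.png")
for c in ("side","scene","wrist"):
    p=robot.camera(c)
    for n in ("lever_tip","loop_bar","loop_pin","lever_pivot"):
        print(c,n,[(bay(np.array(d["xyz"])*1000),round(d["p"],2)) for d in robot.tip_of(p,n)[:2]])
E
```

```text
t 21.67 pos [ 584.4 -144.   111. ] rot
 [[ 0.088  0.996  0.001]
 [ 0.996 -0.088 -0.   ]
 [-0.     0.001 -1.   ]] F [ 0.4 -0.7  0.6] w 0.4 q [-0.43  0.67  1.6   0.    0.87 -0.34]
bay tcp [ 88.5  -1.1 111. ]
side lever_tip [(array([50.6,  0.1, 99.8]), 0.83)]
side loop_bar [(array([ 51.8,  -4.8, 132.8]), 0.73)]
side loop_pin [(array([37. , -4.4, 60.6]), 0.66), (array([-38.5,  -3.4,  44.7]), 0.34)]
side lever_pivot [(array([ 52.4,  -1.1, 101.1]), 0.69), (array([21.6,  2. , 50.8]), 0.62)]
scene lever_tip []
scene loop_bar []
scene loop_pin [(array([-64.5,   2. ,   4.9]), 0.68)]
scene lever_pivot [(array([18.8, -2.7, 46.3]), 0.89)]
wrist lever_tip [(array([ 53.2,  -1.1, 102.1]), 0.65)]
wrist loop_bar [(array([ 43.7,  -2.9, 131. ]), 0.8)]
wrist loop_pin []
wrist lever_pivot [(array([21.2, -2.2, 50.8]), 0.83)]
```

Call:
move_arm --series "8 0 0 0 0 0;14 0 0 0 0 0;20 0 0 0 0 0;26 0 0 0 0 0;32 0 0 0 0 0;38 0 0 0 0 0;44 0 0 0 0 0;50 0 0 0 0 0"

```text
time: 23.13
position: [0.5885, -0.0945, 0.1106]
tool_rot: [0.738, 0.675, 0.0, 0.0]
ft_force: [0.1, -1.8, 0.1]
grip_width: 0.0004
grip_force: 0.5
```

Call:
move_arm --series "4 0 0 0 0 0;8 0 0 0 0 0;12 0 0 0 0 0;16 0 0 0 0 0;18 0 0 0 0 0;18 0 0 0 0 0"

```text
time: 23.63
position: [0.5898, -0.0766, 0.1104]
tool_rot: [0.738, 0.675, -0.0, -0.0]
ft_force: [0.3, 0.3, 0.2]
grip_width: 0.0005
grip_force: 0.0
```

```bash
python3 - <<'E'
from h import *
robot.camera("side");robot.camera("side")
o=st(); print("bay tcp",bay(np.array(o["position"])*1000))
p=save("side","d9.png")
for c in ("side","scene","wrist"):
    p=robot.camera(c)
    if c=="scene": b=p["img"]
    for n in ("lever_tip","loop_bar","loop_pin","keeper"):
        print(c,n,[(bay(np.array(d["xyz"])*1000),round(d["p"],2)) for d in robot.tip_of(p,n)[:2]])
a=cv2.imread("pics/d9.png")[130:260,220:400]
cv2.imwrite("pics/c9.png",np.hstack([cv2.resize(a,(540,390),interpolation=2),cv2.resize(b[130:260,260:345][:,:,::-1],(255,390),interpolation=2)]))
E
```

```text
t 23.73 pos [589.9 -76.9 110.5] rot
 [[ 0.09   0.996 -0.   ]
 [ 0.996 -0.09   0.   ]
 [ 0.    -0.    -1.   ]] F [-0.7  0.7  0. ] w 0.5 q [-0.32  0.67  1.62  0.    0.86 -0.23]
bay tcp [ 21.2  -1.7 110.5]
side lever_tip [(array([ -1.4,  -1.8, 108.8]), 0.84), (array([20.9, -5.5, 69.8]), 0.75)]
side loop_bar [(array([-37.1,  -1.2,  41.1]), 0.44)]
side loop_pin [(array([23.2, -5.5, 68.8]), 0.66)]
side keeper [(array([-36. ,  -1.3,  41.9]), 0.78)]
scene lever_tip []
scene loop_bar [(array([-44.9,  -4.6,  38.3]), 0.61)]
scene loop_pin []
scene keeper [(array([-36.2,  -0.6,  42.6]), 0.81), (array([-65. ,   3.8,   7.6]), 0.63)]
wrist lever_tip [(array([ 1.800e+00, -1.000e-01,  1.078e+02]), 0.59)]
wrist loop_bar [(array([-40.1,  -4.2,  36.8]), 0.98)]
wrist loop_pin []
wrist keeper [(array([-35.2,  -1.2,  44.3]), 0.64)]
```

View pics/c9.png

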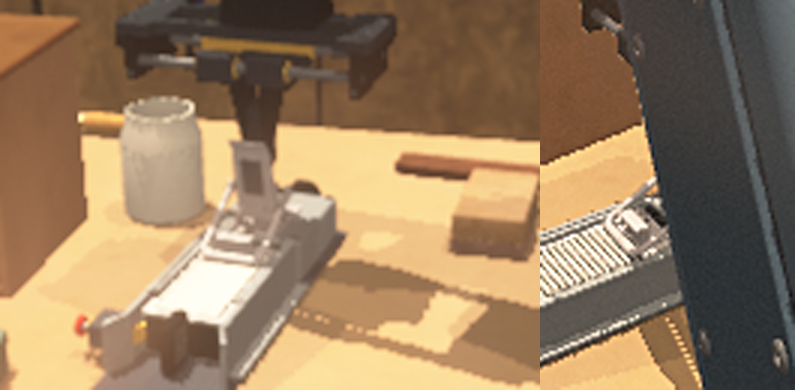

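The loop has fallen over the keeper. The bar reads about (-41,-3,39) mm in the bay frame and the keeper (-36,-1,43), so the bar is down behind the lip with the lever at about 1.9 rad. Now the fingers go over the lever to its mouth side.

Call:
move_arm --series "-6 0 -15 0 0 0;-4 0 -38 0 0 0;20 2 -38 0 0 0;50 2 -38 0 0 0;58 2 -38 0 0 0;58 2 -38 0 0 0;58 2 -20 0 0 0;58 2 -5 0 0 0"

```text
time: 25.2
position: [0.5978, -0.0204, 0.1157]
tool_rot: [0.738, 0.675, 0.0, 0.001]
ft_force: [-0.6, 0.7, -0.7]
grip_width: 0.0001
grip_force: 0.0
```

```bash
python3 - <<'E'
from h import *
robot.camera("side");robot.camera("side")
o=st(); print("bay tcp",bay(np.array(o["position"])*1000))
for c in ("side","wrist"):
    p=robot.camera(c)
    for n in ("lever_tip","loop_bar","keeper"):
        print(c,n,[(bay(np.array(d["xyz"])*1000),round(d["p"],2)) for d in robot.tip_of(p,n)[:2]])
E
```

```text
t 25.3 pos [595.2 -20.2 113.2] rot
 [[ 0.09   0.996 -0.005]
 [ 0.996 -0.09   0.001]
 [ 0.    -0.006 -1.   ]] F [-0.6 -0.9 -0.1] w 0.5 q [-0.22  0.66  1.61 -0.    0.87 -0.13]
bay tcp [-35.8  -1.5 113.2]
side lever_tip [(array([  1.6,  -1. , 104.2]), 0.88), (array([-69.7,   4. ,   6.1]), 0.63)]
side loop_bar [(array([-69.6,   4.3,   4.2]), 0.75), (array([-37.1,  -4. ,  40.9]), 0.48)]
side keeper [(array([-36.8,  -1.6,  42.9]), 0.83)]
wrist lever_tip []
wrist loop_bar [(array([-39.8,   1.1,  38.1]), 0.86)]
wrist keeper [(array([-159. ,    2.2,    1.4]), 0.23)]
```

Call:
move_arm --series "-10 0 0 0 0 0;-21 0 0 0 0 0;-29 0 -3 0 0 0;-37 0 -6 0 0 0;-46 0 -6 0 0 0;-55 0 -6 0 0 0;-63 0 -4 0 0 0;-63 0 -4 0 0 0"

```text
time: 26.37
position: [0.5914, -0.0842, 0.1192]
tool_rot: [0.739, 0.674, -0.0, 0.0]
ft_force: [-0.3, 0.8, -0.1]
grip_width: 0.0006
grip_force: 0.0
```

```bash
python3 - <<'E'
from h import *
robot.camera("side")
o=st(); print("bay tcp",bay(np.array(o["position"])*1000))
for c in ("side","wrist"):
    p=robot.camera(c)
    for n in ("lever_tip","loop_pin","loop_bar","keeper","cassette"):
        print(c,n,[(bay(np.array(d["xyz"])*1000),round(d["p"],2)) for d in robot.tip_of(p,n)[:2]])
E
```

```text
t 26.42 pos [591.4 -83.6 119.3] rot
 [[ 0.091  0.996 -0.   ]
 [ 0.996 -0.091 -0.   ]
 [-0.    -0.    -1.   ]] F [-0.1 -0.6  0.1] w 0.4 q [-0.33  0.65  1.61 -0.    0.88 -0.24]
bay tcp [ 27.7   0.4 119.3]
side lever_tip [(array([ 41.9,   0.9, 106.4]), 0.84)]
side loop_pin [(array([32.6, -3.4, 64.7]), 0.62)]
side loop_bar [(array([-27. ,  -1.4,  45.1]), 0.66)]
side keeper [(array([-37.2,  -2.8,  45.8]), 0.56), (array([19.3,  0.7, 47. ]), 0.4)]
side cassette []
wrist lever_tip [(array([-29.5,   1.3,  38.9]), 0.31)]
wrist loop_pin []
wrist loop_bar [(array([-31.6,   1.3,  41.7]), 0.95)]
wrist keeper [(array([-33.6,  -0.3,  42.5]), 0.78)]
wrist cassette [(array([-65.6,   0.2,   2.4]), 0.88), (array([-0.2, -0.1, -1.2]), 0.48)]
```

The bar is at the keeper's seat with the lever near 1.2 rad. I'm pressing it over centre.

Call:
move_arm --series "-6 0 2 0 0 0;-12 0 6 0 0 0;-18 0 11 0 0 0;-23 0 17 0 0 0;-27 0 23 0 0 0;-30 0 30 0 0 0;-32 0 36 0 0 0;-33 0 40 0 0 0"

```text
time: 27.68
position: [0.5881, -0.1159, 0.0783]
tool_rot: [0.738, 0.674, -0.0, -0.0]
ft_force: [-0.7, 0.1, 0.4]
grip_width: 0.0004
grip_force: 0.0
```

Call:
move_arm --series "0 0 0 0 0 0;0 0 2 0 0 0;0 0 3 0 0 0"

```text
time: 27.93
position: [0.5887, -0.1154, 0.0772]
tool_rot: [0.738, 0.675, -0.0, 0.0]
ft_force: [-2.6, -0.6, 9.9]
grip_width: 0.0004
grip_force: 5.0
```

```bash
python3 - <<'E'
from h import *
o=st(); print("bay tcp",bay(np.array(o["position"])*1000))
for c in ("side","wrist"):
    p=robot.camera(c)
    for n in ("lever_tip","loop_pin","loop_bar","keeper"):
        print(c,n,[(bay(np.array(d["xyz"])*1000),round(d["p"],2)) for d in robot.tip_of(p,n)[:2]])
E
```

```text
t 27.93 pos [ 588.7 -115.4   77.2] rot
 [[ 0.089  0.996  0.   ]
 [ 0.996 -0.089 -0.001]
 [-0.001  0.    -1.   ]] F [-2.6 -0.6  9.9] w 0.4 q [-0.38  0.72  1.62 -0.    0.8  -0.29]
bay tcp [59.6  0.5 77.2]
side lever_tip [(array([81.1, -0.2, 53.1]), 0.78), (array([ 149.3, -156.8,    3.9]), 0.64)]
side loop_pin [(array([37.8, -6. , 44.5]), 0.56)]
side loop_bar [(array([-26.9,  -6.1,  43.4]), 0.54)]
side keeper [(array([-33.2,  -1.5,  41.8]), 0.74)]
wrist lever_tip [(array([80.9,  0.1, 56.1]), 0.83)]
wrist loop_pin []
wrist loop_bar [(array([-28.9,   0.6,  40.8]), 0.59)]
wrist keeper [(array([-33.6,  -3.2,  43.7]), 0.67)]
```

Flat: the tip is at z≈53, the pin is at (38,44), and the fingers bottomed out at 10 N. I'll retract upward and verify.

Call:
move_arm --series "0 0 -15 0 0 0;0 0 -50 0 0 0;0 0 -90 0 0 0;0 0 -130 0 0 0;40 0 -150 0 0 0;70 0 -150 0 0 0;70 0 -150 0 0 0;70 0 -150 0 0 0"

```text
time: 29.1
position: [0.5949, -0.0437, 0.227]
tool_rot: [0.737, 0.676, 0.0, 0.0]
ft_force: [-0.4, -0.4, -0.9]
grip_width: 0.0005
grip_force: 0.0
```

```bash
python3 - <<'E'
from h import *
for i in range(3): robot.camera("side")
st(); save("side","d10.png")
for c in ("side","wrist"):
    p=robot.camera(c)
    for n in ("lever_tip","loop_pin","loop_bar","keeper","cassette","sanding_block","brush_jar","bridge_blank"):
        print(c,n,[(bay(np.array(d["xyz"])*1000),round(d["p"],2)) for d in robot.tip_of(p,n)[:1]])
a=cv2.imread("pics/d10.png")[130:280,220:420]
cv2.imwrite("pics/c10.png",cv2.resize(a,(800,600),interpolation=2))
E
```

```text
t 29.25 pos [594.5 -46.  225.8] rot
 [[ 0.09   0.996 -0.001]
 [ 0.996 -0.09  -0.   ]
 [-0.    -0.001 -1.   ]] F [ 0.4 -0.4 -0.7] w 0.5 q [-0.26  0.51  1.53 -0.    1.11 -0.17]
side lever_tip [(array([78.3, -3.5, 54.9]), 0.8)]
side loop_pin [(array([37.8, -7.9, 45. ]), 0.53)]
side loop_bar [(array([-25.9,  -2.9,  43.8]), 0.59)]
side keeper [(array([-35. ,  -4.2,  40.4]), 0.64)]
side cassette [(array([-68.1,   1.9,   7.7]), 0.94)]
side sanding_block [(array([ 151.4, -157.2,    0.4]), 0.66)]
side brush_jar [(array([113.6, 120.6,  -4.4]), 0.91)]
side bridge_blank [(array([ 273.1, -125. ,    0.4]), 0.85)]
wrist lever_tip [(array([ 150.6, -159.4,   -2.3]), 0.33)]
wrist loop_pin []
wrist loop_bar [(array([-28.9,  -4.3,  40.7]), 0.96)]
wrist keeper [(array([-30.8,  -0.2,  44.5]), 0.61)]
wrist cassette [(array([-63.9,  -2.4,  -1.6]), 0.83)]
wrist sanding_block [(array([ 149.5, -161.5,   -2.9]), 0.64)]
wrist brush_jar []
wrist bridge_blank []
```

View pics/c10.png

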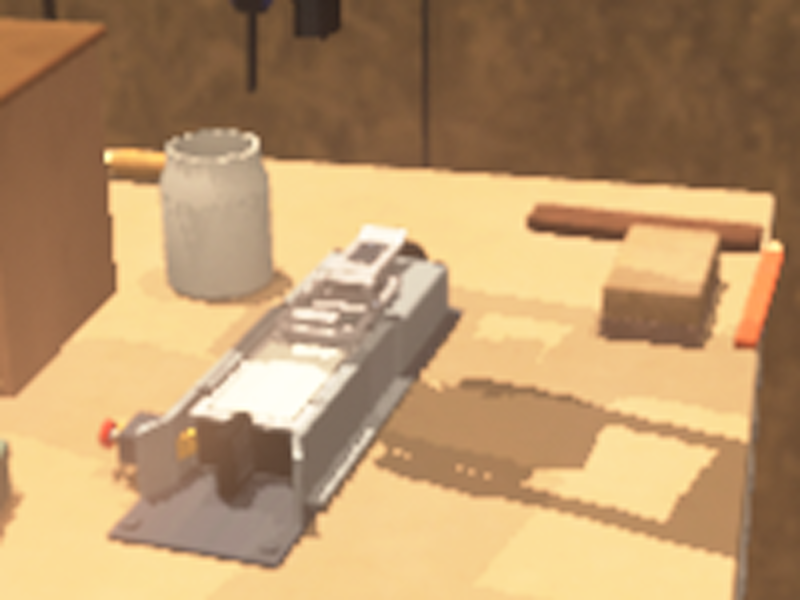

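The picture shows the lever flat at (370,255), the loop over the keeper, the bolt's gold nose out at (187,440), and the bystanders unmoved. Handing in.

```bash
python3 -c "
from rig import robot
print(robot.hand_in())"
```

```text
the job is handed in; nothing more can be done
None
```

The job is handed in, though no verdict came back: the cassette is in the bay with the bolt out behind it, the loop is hooked on the keeper, the lever lies flat, and the bystanders show no movement in the final view.

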